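# Check in a lunch box at the label station

### The job

Push the carrier with the blue lunch box along its rail until it clicks home at the orange check station. Then pick up the handheld scanner and point its window squarely at the middle of the lunch box's sloping label from about 6 cm away, holding it steady for at least one second without touching the box. Finally lay the scanner gently back, window down, lengthwise and wholly on its black rubber mat; leave the carrier at the station and all the other things where they are.

Things in the scene. Friction and masses are not known exactly. Their poses are not given: they have to be found in the camera images.
- rail: Fixed wooden rail slide with two steel rods, 500 mm long (y) by 120 mm wide, 28 mm high; origin at its centre on the work surface; its y axis is the direction of travel. The carrier starts at y = -130 to -80 mm in this frame and can go to +120 mm, with about 0.6 N of friction; the station's detent takes about 5 N to enter or leave and centres the carrier.
- carrier: Plywood carrier (base 200 x 200 mm) that slides along the rail's y, with the blue plastic lunch box fixed on it: 110 x 160 x 50 mm, white latches at its two ends, tilted 35 degrees so that its lid looks up and towards the robot; highest edge at z = 152 mm. Origin on the rail's centre line on the work surface, axes parallel to the rail's.
- carrier_center (a point): Centre of the top of the carrier's plywood base (200 x 200 mm, top 36 mm above the work surface), marked by a white line; axes parallel to the rail's. It is at the station when its y in station's frame is 0.
- carrier_knob (a point): Grip point on the red upright knob of the carrier, diameter 24 mm, standing from 36 to 96 mm above the work surface, 95 mm to the robot's side (-x of the rail) of the carrier's centre; this point lies on its axis, 78 mm above the work surface, 18 mm below its top.
- station: Orange check station, fixed across the rail, with a low orange plate with a white line in front of the rail and an orange post 130 mm high behind it (112 mm to +x). Origin on the rail's centre line, on the work surface; axes parallel to the rail's. Its place along the rail varies (y = 0 to 80 mm in the rail's frame).
- label (a point): Middle of the white striped label (52 x 76 mm) on the lid of the lunch box; z is the outward normal of the label, y is along the rail, x points up the slope. Lies about 119 mm above the work surface.
- scanner: Loose handheld scanner, 170 mm long (x), lying window down: grey handle 34 mm wide (y), x from -85 to +35 mm, z from 12 to 42 mm, with a tail foot, and at +x a yellow head 60 x 64 mm, 46 mm high, x from 25 to 85 mm. Origin at the middle of its length at its underside, z up when it lies. 0.16 kg, centre of mass near x = -5 mm, z = 25 mm.
- scanner_window (a point): Centre of the scanner's window in the underside of its head, 55 mm to +x of the scanner's origin; axes as scanner. The window looks along -z.
- scanner_grip (a point): Grip point in the scanner's handle, at x = -20 mm, 27 mm above its underside; the handle is 34 mm wide along y here.
- mat: Fixed black rubber mat with yellow edge lines, 220 (x) x 110 (y) x 6 mm, origin at the centre of its underside. The scanner starts on it; it lies left or right in front of the robot.
- top_stand: Loose wooden spinning top with a red band on a dark round stand, 68 mm across, 82 mm high; origin at the underside's centre. Leave alone.
- marble_jar: Loose green glass jar of marbles with a steel twist cap, 76 mm across, 119 mm high; origin at the underside's centre. Leave alone.
- clamp: Loose steel bulldog clamp gripping two pine sticks 190 mm long (x), lying flat, about 35 mm high; origin under its middle. Leave alone.
- glue_bottle: Loose white glue bottle with an orange cap, 48 mm across, 120 mm high; origin at the underside's centre. Leave alone.
- pencil_tin: Loose metal tin with pencils, 72 mm across, 160 mm high with the pencils; origin at the underside's centre. Leave alone.
There are look-alikes about, which are no part of the job. Of the things shaped like the mat, the black one is meant.

How it is judged:
By the outcome, as a careful person would: the job done as asked, in the order asked, and still so for the second after the job is handed in, with the robot touching nothing.
It also fails if it takes over 69 s, if anything falls off the work surface, if the arm or the gripper's body presses on something with over 40 N, if the wrist force passes 120 N, or if a joint passes its speed limit or range.

### The arm

A 6-joint arm with a two-finger parallel gripper is mounted at the origin on the work surface. World frame = base frame: x ahead of the robot, y to its left, z up, the work surface at z = 0. Lengths are in m, angles in rad, forces in N, time in s.
With the tool pointing down it reaches from about 0.375 to 0.925 m from the base axis. Payload 5.7 kg.
Tool frame: the origin (TCP) lies at the very end of the fingers, on their centre line; the grasp point (between the pads) lies 19 mm behind it; z points along the fingers, y is the line along which they close (so a half turn about z gives the same grasp; the last joint's range is limited). The gripper opens to 88 mm and grips with 3 to 60 N. Pads are 20 mm wide; open, the fingers measure 115 mm over their backs; the gripper's body (75 mm by 178 mm) begins 61 mm behind the grasp point.
Start: joints at [1.072, 0.359, 1.51, -0, 1.272, -0.115], TCP at [0.225, 0.556, 0.223] pointing down, gripper open.
Joint ranges: [-2.97, 2.97], [-1.01, 2.36], [0.21, 2.38], [-0.96, 4.11], [0.2, 2.71], [-2.98, 2.98]. Speed limits (rad/s): [2.39, 2.39, 3.14, 3.14, 3.14, 3.14].

### API

Orientations are given as a rotation vector (axis times angle).
In Python, from workcell import manip, grab_frame, camera_model, nets gives the robot as it stands.
- The arm moves only by the tool arm_command, never from a script. Its argument "plan" is a list of rows, each a list of 6 numbers: the shift along the tool's x, y, z in mm, then the turn, a rotation vector about the tool's x, y, z in rad. In form: [[dx, dy, dz, ax, ay, az], ...]. A call has 1 to 10 rows; each row is the pose to reach, as a shift and turn from the pose commanded when the call began, along the tool's axes at that moment; what a row does not reach only later rows make up. A row lasts 1/8 s, in which the tool goes at most 62.5 mm and 10.7 degrees, less where a joint would pass 70% of its speed; a pose out of reach is approached as far as the arm can. A call with a gripper value outside its range is refused whole. "gripper" is the opening, from 0 (shut) to 1 (fully open), set as the call begins (left out, the last holds). The fingers move at their own pace and stop on an object; the grip force is fixed at half the most. Time passes only in rows, so rows that repeat a pose let the fingers close. It gives the time, the measured TCP pose, the force, the opening and the grip force at its end, in the units of the state.
- manip.state(): the state, without advancing time (a new reading comes with each control period).
- grab_frame(name): name is "scene" or "top" or "wrist"; returns (picture, depth): 384x512x3 uint8, blue, green, red; 384x512 float32, m along the optical axis (not along the pixel's ray), 0 where there is no reading.
- camera_model(name): a dict with "fx", "fy", "cx", "cy" (pixels), "pose" (4x4, takes a point from camera to world coordinates); the wrist camera has in their place "mount" (4x4, takes a point from camera to tool coordinates, whose origin is the TCP and whose axes are the flange's). Camera axes: x right, y down, z forward; pixel columns grow to the right and rows downward; lengths in m; the calibration is good to about 2 mm. A picture is of the moment at which its call begins: read the wrist's pose just before it. camera_model takes no time and is no camera call.
- manip.hand_in(): hands the job in; it is judged then, once.
Trained networks look in the newest picture that a camera, given by its name, has taken for a name from the list of things; names that differ only in an ending like _2 or _b are one class to them, and where a whole thing is asked for, a point or a joint stands for the part that bears it (a point fixed in the world has none). Each returns a list of dicts, best first, with "confidence" (0 to 1); they miss things now and then, are a little off and sometimes report something else, mostly with a low value. They report only what shows in the picture. A call takes as long as a camera call. They do not tell look-alikes from the thing itself.
- nets.recognise(thing, camera): "centre" ([x, y, z] in m, in the coordinates of the camera as it stood for that picture, good to about 4 mm: the middle of the surface that is visible of it).
- nets.outline_of(thing, camera): "pixels" (384x512 bool, what is visible of it).
The state is a dict: "time_s": time; "joint_positions": joint angles; "qvel": joint speeds; "effort": joint torques, N m; "ee_pos": TCP position; "tool_rot": TCP orientation; "wrist_force": force on the tool from outside, world axes, zero at the start; "torque": the same for the moment, N m; "finger_gap": finger opening in m; "grasp_force": force on a finger pad.
Only numpy, scipy, OpenCV 4.12 (cv2) and the standard library are available. Lean on these libraries where they do the work, as an engineer would, in place of code of your own. Each camera call takes 0.05 s, during which the arm holds its last target. There are 200 camera calls.

## Working session

There is one attempt and no reset: what is moved stays moved. The work goes in short steps, Python scripts to look and compute and a tool call to move; the robot and the scene stay as the last step left them, time stands still between calls to the robot, and variables do not carry over. Pictures are saved under pics/ and viewed, at most 10 in all, crops included, and the job is handed in when it is done.

Besides the shell and the picture viewer there is one more tool, called after "Emit:" as name([rows], argument=value, ...), one row to a line, values as JSON. arm_command: Moves the arm, as the interface text tells. Its arguments: {"type":"object","properties":{"plan":{"type":"array"},"gripper":{"type":"number"}},"required":["plan"]}

```bash
mkdir -p pics; ls
python3 - <<'E'
from workcell import manip, grab_frame, camera_model, nets
import cv2,numpy as np
for c in("scene","top"):
    p,d=grab_frame(c); cv2.imwrite(f"pics/{c}0.png",p); np.savez(f"/tmp/{c}.npz",p=p,d=d)
    m=camera_model(c); T=np.array(m["pose"])
    print(c,{k:round(float(m[k]),1) for k in("fx","fy","cx","cy")},T.round(3).tolist())
    for t in("rail","carrier","carrier_knob","carrier_center","station","label","scanner","scanner_window","mat","top_stand","marble_jar","clamp","glue_bottle","pencil_tin"):
        for r in nets.recognise(t,c)[:4]:
            q=np.array(r["centre"]); w=T@np.append(q,1)
            print(t,round(r["confidence"],2),w[:3].round(3),(int(m["fx"]*q[0]/q[2]+m["cx"]),int(m["fy"]*q[1]/q[2]+m["cy"])))
print(manip.state()["time_s"], manip.state()["tool_rot"])
E
```

```text
pics
scene {'fx': 346.7, 'fy': 346.7, 'cx': 255.5, 'cy': 191.3} [[-0.59, 0.547, -0.594, 1.059], [0.808, 0.396, -0.437, 0.451], [-0.003, -0.737, -0.676, 0.833], [0.0, 0.0, 0.0, 1.0]]
rail 0.89 [ 0.641 -0.01   0.033] (212, 253)
carrier 0.85 [ 0.645 -0.06   0.095] (195, 232)
carrier_knob 0.61 [ 0.646 -0.061  0.087] (196, 234)
carrier_knob 0.31 [0.435 0.251 0.004] (326, 256)
carrier_center 0.81 [ 0.643 -0.065  0.088] (195, 232)
station 0.93 [0.652 0.058 0.014] (228, 272)
station 0.53 [0.643 0.395 0.102] (347, 322)
label 0.91 [ 0.641 -0.063  0.088] (196, 232)
scanner 0.89 [0.419 0.296 0.045] (345, 251)
scanner_window 0.67 [0.418 0.294 0.047] (345, 250)
mat 0.81 [0.174 0.341 0.007] (389, 216)
mat 0.7 [0.44  0.248 0.006] (325, 256)
top_stand 0.79 [0.395 0.04  0.018] (274, 214)
top_stand 0.42 [0.419 0.294 0.042] (344, 251)
marble_jar 0.83 [0.641 0.396 0.1  ] (347, 322)
clamp 0.78 [ 0.636 -0.408  0.006] (126, 202)
glue_bottle 0.81 [0.508 0.464 0.077] (396, 299)
glue_bottle 0.56 [0.437 0.249 0.004] (325, 256)
pencil_tin 0.59 [ 0.432 -0.489  0.071] (152, 150)
pencil_tin 0.33 [0.504 0.463 0.075]
[... 425 characters left out ...]
)
label 0.75 [ 0.578 -0.083  0.095] (277, 126)
label 0.44 [ 0.602 -0.043  0.037] (264, 125)
scanner 0.93 [0.409 0.293 0.047] (161, 183)
scanner_window 0.64 [0.406 0.288 0.048] (163, 183)
scanner_window 0.33 [ 0.578 -0.084  0.092] (277, 127)
mat 0.73 [0.17  0.341 0.004] (147, 258)
mat 0.7 [0.387 0.236 0.006] (181, 191)
top_stand 0.74 [0.378 0.037 0.048] (241, 191)
marble_jar 0.9 [0.606 0.389 0.116] (128, 118)
clamp 0.91 [ 0.629 -0.408  0.006] (371, 118)
clamp 0.23 [0.376 0.037 0.048] (240, 192)
glue_bottle 0.7 [0.485 0.452 0.082] (110, 158)
glue_bottle 0.51 [ 0.6   -0.044  0.037] (264, 125)
pencil_tin 0.58 [ 0.414 -0.493  0.084] (408, 175)
1.5 [-5.99165320e-01 -3.08386051e+00  1.38588714e-04]
```

Run:
```python
import cv2
a=cv2.imread("pics/top0.png"); cv2.imwrite("pics/topcrop.png",cv2.resize(a[60:300,80:400],(800,600),interpolation=cv2.INTER_CUBIC))
```

```text
(no output)
```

View pics/topcrop.png

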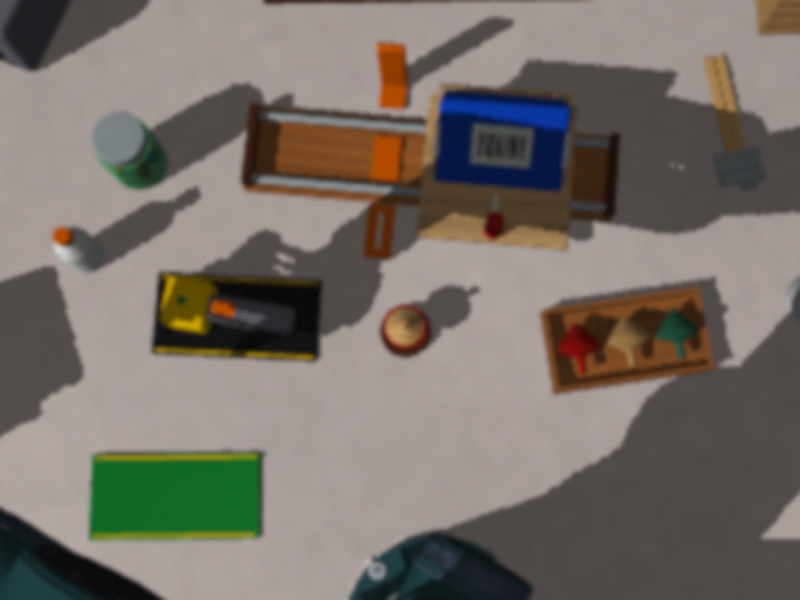

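View pics/scene0.png

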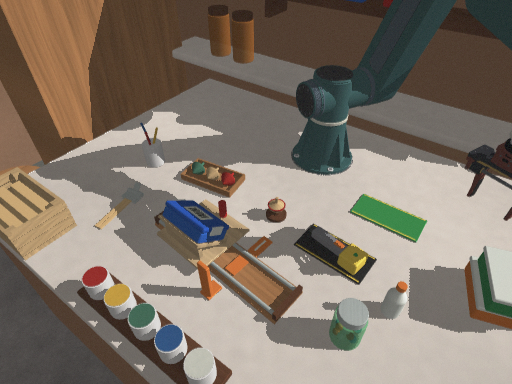

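The black mat at top px (181,191) holds the scanner; the green one at (147,258) is the look-alike. There is only one station, knob and box: knob near top px (277,150), orange plate (231,150), post (237,90). The spinning top at (241,191) stands between them. Next I measure with depth and colour.

```bash
cat > h.py <<'E'
import numpy as np,cv2
from scipy.spatial.transform import Rotation as Ro
from workcell import manip, grab_frame, camera_model, nets
def cloud(c,d,pose=None):
    m=camera_model(c); T=np.array(m["pose"]) if pose is None else pose@np.array(m["mount"])
    v,u=np.mgrid[:384,:512]
    P=np.stack([(u-m["cx"])/m["fx"]*d,(v-m["cy"])/m["fy"]*d,d,np.ones_like(d)],-1)@T.T
    return P[...,:3]
def tcp():
    s=manip.state(); T=np.eye(4); T[:3,:3]=Ro.from_rotvec(s["tool_rot"]).as_matrix(); T[:3,3]=s["ee_pos"]; return T
def rect(P2):
    (c,s,a)=cv2.minAreaRect((P2*1000).astype(np.float32)); return np.round(c,1),np.round(s,1),round(a,1)
def st(): 
    s=manip.state(); print("t",round(s["time_s"],2),"tcp",np.round(s["ee_pos"],4),"rot",np.round(s["tool_rot"],3),"F",np.round(s["wrist_force"],1),"gap",round(s["finger_gap"],4),"gf",round(s["grasp_force"],1),"q",np.round(s["joint_positions"],2))
def move(T0,T1):
    "shift and turn from T0 to T1 in T0 axes"
    D=np.linalg.inv(T0)@T1; return np.r_[D[:3,3]*1000,Ro.from_matrix(D[:3,:3]).as_rotvec()]
E
python3 - <<'E'
from h import *
for c in("top","scene"):
    z=np.load(f"/tmp/{c}.npz"); p,d=z["p"],z["d"]; P=cloud(c,d); H=cv2.cvtColor(p,cv2.COLOR_BGR2HSV).astype(int); h,s,v=H[...,0],H[...,1],H[...,2]
    X,Y,Z=P[...,0],P[...,1],P[...,2]; ok=d>0
    def rep(n,m):
        Q=P[m&ok]; 
        if len(Q)<6: print(n,len(Q));return
        print(c,n,len(Q),"mean",Q.mean(0).round(4),"med",np.median(Q,0).round(4),"lo",np.percentile(Q,3,0).round(3),"hi",np.percentile(Q,97,0).round(3),rect(Q[:,:2]))
    box=lambda a,b,e,f:(X>a)&(X<b)&(Y>e)&(Y<f)
    rep("knob",((h<6)|(h>174))&(s>150)&box(.45,.6,-.2,0.05)&(Z>.03))
    rep("yellow head",(h>20)&(h<34)&(s>150)&(Z>.04)&box(.3,.55,.15,.42))
    rep("mat",(Z<.02)&(Z>-.005)&((v<45)|((h>20)&(h<34)&(s>120)))&box(.33,.5,.12,.36))
    rep("handle",(Z>.034)&(Z<.055)&(s<80)&box(.33,.5,.12,.36))
    rep("orange",(h>3)&(h<14)&(s>200)&(Z<.05)&box(.45,.75,-.1,.2))
    rep("post",(h>3)&(h<14)&(s>200)&(Z>.1)&box(.5,.9,-.1,.2))
    rep("boxblue",(h>100)&(h<130)&(s>150)&box(.45,.8,-.25,.1)&(Z>.05))
    rep("label",(s<90)&(Z>.095)&(Z<.145)&box(.5,.75,-.15,0.0))
    rep("platetop",(h>8)&(h<25)&(Z>.03)&(Z<.042)&box(.4,.8,-.25,.05))
    rep("railhi",(Z>.015)&(Z<.032)&box(.48,.75,-.4,.35))
E
```

```text
top knob 49 mean [ 0.5056 -0.0808  0.0851] med [ 0.5045 -0.0799  0.0932] lo [ 0.499 -0.09   0.048] hi [ 0.517 -0.073  0.099] (array([506.8, -80.9]), array([16.5, 19. ]), 47.7)
top yellow head 357 mean [0.4187 0.3187 0.0509] med [0.4182 0.3182 0.0509] lo [0.388 0.29  0.043] hi [0.449 0.348 0.057] (array([419.1, 319.6]), array([65.3, 64.2]), 77.3)
top mat 1213 mean [0.3981 0.2372 0.0057] med [0.3854 0.2314 0.0058] lo [ 0.353  0.155 -0.001] hi [0.457 0.353 0.012] (array([405.8, 256.8]), array([212. , 107.2]), 86.2)
top handle 271 mean [0.4009 0.2251 0.0462] med [0.3991 0.225  0.0463] lo [0.382 0.186 0.038] hi [0.423 0.278 0.053] (array([403.7, 234.9]), array([105.5,  34.2]), 79.7)
top orange 454 mean [0.6199 0.0587 0.0126] med [0.6187 0.0581 0.0115] lo [0.492 0.037 0.002] hi [0.727 0.081 0.037] (array([607.5,  60.3]), array([ 41.6, 244.9]), 85.0)
top post 44 mean [0.7268 0.0479 0.1222] med [0.7264 0.0478 0.1241] lo [0.724 0.035 0.106] hi [0.732 0.061 0.133] (array([728.3,  47.8]), array([26.6,  8. ]), 83.0)
top boxblue 1309 mean [ 0.6087 -0.092   0.1217] med [ 0.6133 -0.093   0.1269] lo
[... 1370 characters left out ...]
 0.6366 -0.0772  0.1243] med [ 0.6475 -0.0692  0.1279] lo [ 0.567 -0.164  0.08 ] hi [ 0.672 -0.01   0.148] (array([615.8, -89.5]), array([161.8, 111.1]), 84.3)
scene label 507 mean [ 0.6352 -0.0674  0.1127] med [ 0.6225 -0.071   0.1097] lo [ 0.58  -0.137  0.099] hi [ 0.686 -0.006  0.132] (array([597.4, -72.3]), array([138.3, 173.9]), 83.6)
scene platetop 1391 mean [ 0.6056 -0.0599  0.0349] med [ 0.6255 -0.0346  0.0348] lo [ 0.498 -0.186  0.032] hi [0.695 0.013 0.038] (array([ 571.6, -101. ]), array([333. , 296.8]), 0.3)
scene railhi 1021 mean [0.6355 0.0924 0.0222] med [0.6471 0.102  0.0217] lo [ 0.567 -0.234  0.016] hi [0.734 0.248 0.031] (array([597.9, -69.5]), array([649.6, 222. ]), 77.0)
```

```bash
cat >> h.py <<'E'
def down(yaw,p):
    "tool down, tool y along direction yaw (deg)"
    a=np.radians(yaw); y=np.array([np.cos(a),np.sin(a),0]); z=np.array([0,0,-1.]); T=np.eye(4)
    T[:3,:3]=np.stack([np.cross(y,z),y,z],1); T[:3,3]=p; return T
E
python3 - <<'E'
from h import *
st(); T=tcp(); print(T.round(3)); print(np.array(camera_model("wrist")["mount"]).round(3))
for y in(84,-96): print(move(T,down(y,[.51,-.08,.2])).round(3))
E
```

```text
t 1.5 tcp [0.2247 0.5563 0.2226] rot [-0.599 -3.084  0.   ] F [ 0.7 -0.3  0.3] gap 0.088 gf 0.0 q [ 1.07  0.36  1.51  0.    1.27 -0.12]
[[-0.927  0.374 -0.     0.225]
 [ 0.374  0.927 -0.     0.556]
 [ 0.    -0.    -1.     0.223]
 [ 0.     0.     0.     1.   ]]
[[ 0.001 -0.965 -0.263  0.072]
 [ 1.     0.001 -0.001 -0.001]
 [ 0.001 -0.263  0.965 -0.163]
 [ 0.     0.     0.     1.   ]]
[-5.02861e+02 -4.83190e+02  2.26420e+01 -0.00000e+00 -0.00000e+00
 -2.79000e-01]
[-502.861 -483.19    22.642   -0.       0.       2.863]
```

Emit:
arm_command([
  [-503,-483,10,0,0,-0.279],
  [-503,-483,10,0,0,-0.279],
  [-503,-483,10,0,0,-0.279],
  [-503,-483,10,0,0,-0.279],
  [-503,-483,10,0,0,-0.279],
  [-503,-483,10,0,0,-0.279],
  [-503,-483,10,0,0,-0.279],
  [-503,-483,10,0,0,-0.279],
  [-503,-483,10,0,0,-0.279],
  [-503,-483,10,0,0,-0.279],
], gripper=1)

```text
time_s: 2.75
ee_pos: [0.4812, -0.0155, 0.214]
tool_rot: [0.165, 3.136, 0.0]
wrist_force: [1.9, -0.5, -0.6]
finger_gap: 0.0881
grasp_force: 0.0
```

Run:
```python
from h import *
st(); print(move(tcp(),down(84,[.51,-.08,.21])).round(3))
```

```text
t 2.75 tcp [ 0.4812 -0.0155  0.214 ] rot [0.165 3.136 0.   ] F [ 1.9 -0.5 -0.6] gap 0.0881 gf 0.0 q [-0.18  0.2   1.77  0.    1.17 -1.64]
[-3.5451e+01 -6.1115e+01  4.0630e+00  0.0000e+00  1.0000e-03 -0.0000e+00]
```

Emit:
arm_command([
  [-35,-61,4,0,0,0],
  [-35,-61,4,0,0,0],
  [-35,-61,4,0,0,0],
  [-35,-61,4,0,0,0],
])

```text
time_s: 3.25
ee_pos: [0.5079, -0.0763, 0.2096]
tool_rot: [-0.163, -3.136, -0.001]
wrist_force: [-0.2, 1.0, -0.2]
finger_gap: 0.0878
grasp_force: 0.0
```

Run:
```python
from h import *
st(); T=tcp(); p,d=grab_frame("wrist"); cv2.imwrite("pics/w1.png",p); np.savez("/tmp/w1.npz",p=p,d=d,T=T)
P=cloud("wrist",d,T); H=cv2.cvtColor(p,cv2.COLOR_BGR2HSV).astype(int); h,s,v=H[...,0],H[...,1],H[...,2]
m=((h<6)|(h>174))&(s>150)&(d>0)&(P[...,2]>.03)
Q=P[m]; t=Q[Q[:,2]>.09]; print(len(Q),Q.mean(0),len(t),t.mean(0),rect(t[:,:2]),rect(Q[:,:2]))
```

```text
t 3.25 tcp [ 0.5079 -0.0763  0.2096] rot [-1.630e-01 -3.136e+00 -1.000e-03] F [-0.2  1.  -0.2] gap 0.0878 gf 0.0 q [-0.28  0.25  1.71  0.    1.18 -1.75]
2060 [ 0.39457834 -0.13318018  0.05562377] 349 [ 0.50729114 -0.08279848  0.09614481] (array([507.9, -83. ]), array([20.9, 21.2]), 60.9) (array([368.9, -81.9]), array([225.8, 209.4]), 42.0)
```

View pics/w1.png

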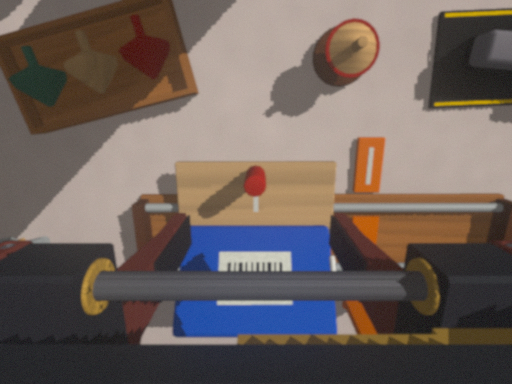

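The wrist view shows the knob at (255,180), the carrier's white line at (255,203), the station plate's white line at (370,165) and the label at (255,277), with nothing in the way.

Run:
```python
from h import *
z=np.load("/tmp/w1.npz"); p,d,T=z["p"],z["d"],z["T"]; P=cloud("wrist",d,T)
H=cv2.cvtColor(p,cv2.COLOR_BGR2HSV).astype(int); h,s,v=H[...,0],H[...,1],H[...,2]
def reg(u0,v0,u1,v1,m):
    M=np.zeros(d.shape,bool); M[v0:v1,u0:u1]=1; return P[M&m&(d>0)]
w=(s<60)&(v>140)
for n,a in dict(carline=(245,194,265,216),stline=(362,142,380,190)).items():
    Q=reg(*a,w); q=Q[:,:2]; e=np.linalg.svd(q-q.mean(0))[2][0]; print(n,len(Q),Q.mean(0).round(4),np.degrees(np.arctan2(e[1],e[0])).round(1))
Q=reg(350,130,390,195,(h>3)&(h<16)&(s>170)); print("plate",rect(Q[:,:2]),Q[:,2].mean())
Q=reg(165,150,345,226,(P[...,2]>.03)&(P[...,2]<.042)); print("ply",rect(Q[:,:2]))
# front rod
Q=reg(345,200,500,213,(s<50)); e=np.linalg.svd(Q[:,:2]-Q[:,:2].mean(0))[2][0]; print("rod",len(Q),np.degrees(np.arctan2(e[1],e[0])))
Q=reg(216,250,294,306,(s<80)); Q=Q[Q[:,2]<.15]
c=Q.mean(0); print("label",len(Q),c, np.linalg.svd(Q-c,full_matrices=False)[2][2], rect(Q[:,:2]))
```

```text
carline 82 [ 0.5478 -0.0869  0.0375] -6.2
stline 136 [0.5192 0.0678 0.0093] -5.9
plate (array([518.9,  67. ]), array([34.1, 72. ]), 84.1) 0.008351712024948688
ply (array([535.1, -86.3]), array([200.2,  83.5]), 83.8)
rod 1367 -95.81504676597145
label 1750 [ 0.59173538 -0.09139034  0.11471181] [ 0.57191239 -0.05950489 -0.81815365] (array([599.4, -92.3]), array([77. , 44.3]), 83.6)
```

Emit:
arm_command([
  [1,-3,60,0,0,0],
  [1,-3,110,0,0,0],
  [1,-3,140,0,0,0],
  [1,-3,150,0,0,0],
  [1,-3,150,0,0,0],
  [1,-3,150,0,0,0],
])

```text
time_s: 4.05
ee_pos: [0.5086, -0.0806, 0.0611]
tool_rot: [0.164, 3.135, -0.001]
wrist_force: [0.4, 0.7, -0.1]
finger_gap: 0.0876
grasp_force: 0.0
```

Emit:
arm_command([
  [0,0,0,0,0,0],
  [0,0,0,0,0,0],
  [0,0,0,0,0,0],
  [0,0,0,0,0,0],
  [0,0,0,0,0,0],
  [0,0,0,0,0,0],
], gripper=0.15)

```text
time_s: 4.8
ee_pos: [0.5074, -0.0806, 0.0597]
tool_rot: [-0.165, -3.137, 0.0]
wrist_force: [0.2, -0.2, -0.4]
finger_gap: 0.0313
grasp_force: 0.0
```

Emit:
arm_command([
  [0,0,0,0,0,0],
  [0,0,0,0,0,0],
  [0,0,0,0,0,0],
])

```text
time_s: 5.18
ee_pos: [0.5075, -0.0807, 0.0597]
tool_rot: [-0.164, -3.137, 0.0]
wrist_force: [0.1, -0.8, -0.8]
finger_gap: 0.0237
grasp_force: 30.0
```

Emit:
arm_command([
  [0,15,0,0,0,0],
  [0,35,0,0,0,0],
  [0,55,0,0,0,0],
  [0,75,0,0,0,0],
  [0,95,0,0,0,0],
  [0,115,0,0,0,0],
  [0,130,0,0,0,0],
  [0,140,0,0,0,0],
  [0,140,0,0,0,0],
])

```text
time_s: 6.3
ee_pos: [0.5219, 0.0593, 0.0597]
tool_rot: [-0.163, -3.137, -0.0]
wrist_force: [-1.6, -1.0, 0.5]
finger_gap: 0.0234
grasp_force: 30.0
```

Run:
```python
from h import *
st()
```

```text
t 6.3 tcp [0.5219 0.0593 0.0597] rot [-0.163 -3.137 -0.   ] F [-1.6 -1.   0.5] gap 0.0234 gf 30.0 q [-0.02  0.46  1.84  0.    0.84 -1.49]
```

Emit:
arm_command([
  [0,3,0,0,0,0],
  [0,6,0,0,0,0],
  [0,6,0,0,0,0],
])

```text
time_s: 6.68
ee_pos: [0.5225, 0.0649, 0.0597]
tool_rot: [-0.166, -3.137, -0.001]
wrist_force: [-1.7, 2.5, 1.3]
finger_gap: 0.0237
grasp_force: 30.0
```

Emit:
arm_command([
  [0,2,0,0,0,0],
  [0,3,0,0,0,0],
  [0,3,0,0,0,0],
])

```text
time_s: 7.05
ee_pos: [0.5228, 0.068, 0.0597]
tool_rot: [-0.165, -3.137, -0.001]
wrist_force: [-1.6, 3.9, 1.8]
finger_gap: 0.0235
grasp_force: 30.0
```

Emit:
arm_command([
  [0,2,0,0,0,0],
  [0,2,0,0,0,0],
])

```text
time_s: 7.3
ee_pos: [0.5229, 0.0692, 0.0597]
tool_rot: [-0.164, -3.137, 0.001]
wrist_force: [-3.8, 0.7, 4.4]
finger_gap: 0.0236
grasp_force: 30.0
```

Run:
```python
from h import *
st(); T=tcp(); p,d=grab_frame("wrist"); cv2.imwrite("pics/w2.png",p)
p,d=grab_frame("top"); P=cloud("top",d); cv2.imwrite("pics/t2.png",p)
H=cv2.cvtColor(p,cv2.COLOR_BGR2HSV).astype(int); h,s,v=H[...,0],H[...,1],H[...,2]
m=(h>100)&(h<130)&(s>150)&(P[...,2]>.05)&(P[...,0]>.5)&(P[...,0]<.75)&(abs(P[...,1])<.2)
Q=P[m&(d>0)]; print("blue",rect(Q[:,:2]))
```

```text
t 7.3 tcp [0.5229 0.0692 0.0597] rot [-1.640e-01 -3.137e+00  1.000e-03] F [-3.8  0.7  4.4] gap 0.0236 gf 30.0 q [ 0.    0.46  1.83 -0.    0.85 -1.46]
blue (array([587.5,  55.6]), array([170.8, 161.5]), 0.1)
```

View pics/w2.png

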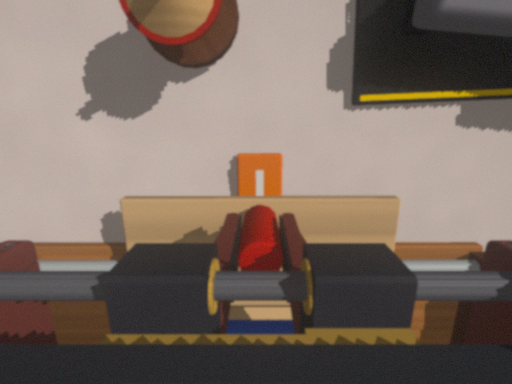

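The view shows the plate's white line (259), the carrier's edges (122..398, mid 260) and the knob (261) all aligned, and the force has dropped, so the carrier is in the detent. I release it and rise.

Emit:
arm_command([
  [0,0,0,0,0,0],
  [0,0,0,0,0,0],
  [0,0,0,0,0,0],
  [0,0,-30,0,0,0],
  [0,0,-80,0,0,0],
  [0,0,-140,0,0,0],
  [0,0,-180,0,0,0],
  [0,0,-180,0,0,0],
  [0,0,-180,0,0,0],
], gripper=1)

```text
time_s: 8.52
ee_pos: [0.5228, 0.0695, 0.2389]
tool_rot: [-0.165, -3.136, 0.0]
wrist_force: [-0.8, 0.4, 0.3]
finger_gap: 0.0877
grasp_force: 0.0
```

Run:
```python
from h import *
st(); T=tcp(); p,d=grab_frame("wrist"); cv2.imwrite("pics/w3.png",p); np.savez("/tmp/w3.npz",p=p,d=d,T=T)
P=cloud("wrist",d,T)
H=cv2.cvtColor(p,cv2.COLOR_BGR2HSV).astype(int); h,s,v=H[...,0],H[...,1],H[...,2]
m=((h<6)|(h>174))&(s>150)&(d>0)&(P[...,2]>.09)&(P[...,0]>.48)&(abs(P[...,1]-.07)<.04)
print("knob top",rect(P[m][:,:2]),P[m].mean(0))
m=(h>3)&(h<16)&(s>170)&(d>0)&(P[...,2]<.02)&(P[...,0]<.53)&(abs(P[...,1]-.07)<.05)
print("plate",rect(P[m][:,:2]))
m=(P[...,2]>.03)&(P[...,2]<.042)&(P[...,0]<.56)&(d>0)&(P[...,0]>.47)&(h>8)&(h<25)
print("ply",rect(P[m][:,:2]))
m=(P[...,2]>.1)&(P[...,2]<.136)&(P[...,0]>.56)&(d>0)&(h>100)&(h<130)&(s>150)
print("blue",rect(P[m][:,:2]))
m=(P[...,2]>.1)&(P[...,2]<.136)&(P[...,0]>.56)&(d>0)&(s<80)&(abs(P[...,1]-.06)<.06)
print("label",m.sum(),P[m].mean(0),rect(P[m][:,:2]))
print(move(T,down(80-90,[.4063,.2461,.16])).round(3),move(T,down(80+90,[.4063,.2461,.16])).round(3))
```

```text
t 8.53 tcp [0.5228 0.0695 0.2389] rot [-0.165 -3.136  0.   ] F [-0.8  0.4  0.3] gap 0.0877 gf 0.0 q [ 0.    0.24  1.64 -0.    1.26 -1.46]
knob top (array([523.5,  67.7]), array([20.7, 21.2]), 64.5) [0.52284916 0.06781106 0.0960948 ]
plate (array([497.6,  69.7]), array([31.4, 27.1]), 84.3)
ply (array([529.9, -41.1]), array([415.3,  60.1]), 89.9)
blue (array([604.3,  60.2]), array([160.9,  37.6]), 84.1)
label 2143 [0.60802022 0.05930673 0.11512629] (array([659.9,  54. ]), array([ 77.4, 133.9]), 84.2)
[ 1.34221e+02  1.63434e+02  7.90090e+01 -1.00000e-03 -1.00000e-03
  1.64000e+00] [ 1.34221e+02  1.63434e+02  7.90090e+01  1.00000e-03 -1.00000e-03
 -1.50100e+00]
```

View pics/w3.png

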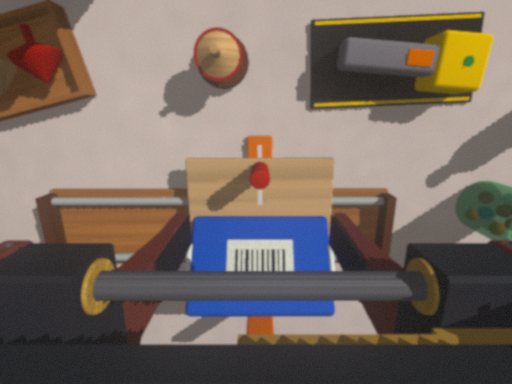

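Run:
```python
from h import *
z=np.load("/tmp/w3.npz"); p,d,T=z["p"],z["d"],z["T"]; P=cloud("wrist",d,T)
H=cv2.cvtColor(p,cv2.COLOR_BGR2HSV).astype(int); h,s,v=H[...,0],H[...,1],H[...,2]
X,Y,Z=P[...,0],P[...,1],P[...,2]; b=(d>0)&(X<.5)&(Y>.13)&(Y<.4)
Q=P[b&(h>20)&(h<34)&(s>150)&(Z>.04)]; print("head",rect(Q[:,:2]),Q[:,2].max())
Q=P[b&(Z>.035)&(s<90)&(X>.34)]; print("handle",rect(Q[:,:2]),np.percentile(Q[:,2],95))
Q=P[b&(Z<.014)&(Z>.003)&((v<60)|((h>20)&(h<34)&(s>120)))&(X>.33)]; print("mat",rect(Q[:,:2]))
# label by printed-label mask in top/scene
for c in("top","scene"):
    p,d=grab_frame(c); P=cloud(c,d); cv2.imwrite(f"pics/{c}3.png",p)
    R=nets.outline_of("label",c)
    if R: m=R[0]["pixels"]; print(c,"net",R[0]["confidence"],m.sum(),np.median(P[m&(d>0)],0))
    H=cv2.cvtColor(p,cv2.COLOR_BGR2HSV).astype(int)
    a=np.radians(-6); xr=np.array([np.cos(a),np.sin(a),0]); yr=np.array([-np.sin(a),np.cos(a),0])
    D=P-np.array([.618,.0578,0]); rx,ry=D@xr,D@yr
    m=(H[...,1]<110)&(abs(ry)<.055)&(abs(rx)<.055)&(P[...,2]>.09)&(P[...,2]<.145)&(d>0)
    print(c,m.sum(),"label mean",P[m].mean(0), "rx",np.percentile(rx[m],[3,97]).round(4),"ry",np.percentile(ry[m],[3,97]).round(4),"z",np.percentile(P[...,2][m],[3,97]).round(4))
```

```text
head (array([417.8, 315.7]), array([59.4, 64.6]), 79.9) 0.0548281172459395
handle (array([425.4, 220.8]), array([109.1, 211.7]), 13.7) 0.34197827088494825
mat (array([405.4, 257.5]), array([215. , 106.6]), 86.4)
top net 0.87 1071 [0.5679017  0.00303319 0.03701223]<stdin>:17: RuntimeWarning: Mean of empty slice.
  ret = um.true_divide(
Traceback (most recent call last):
IndexError: index -1 is out of bounds for axis 0 with size 0
```

Emit:
arm_command([
  [15,18,20,0,0,0.18],
  [30,36,30,0,0,0.36],
  [45,54,39,0,0,0.54],
  [60,72,39,0,0,0.72],
  [75,90,39,0,0,0.9],
  [90,110,39,0,0,1.08],
  [105,130,39,0,0,1.26],
  [120,150,39,0,0,1.44],
  [134,163,39,0,0,1.64],
  [134,163,39,0,0,1.64],
])

```text
time_s: 9.93
ee_pos: [0.4057, 0.2459, 0.1996]
tool_rot: [-2.402, -2.023, 0.004]
wrist_force: [0.1, -0.4, 0.6]
finger_gap: 0.0878
grasp_force: 0.0
```

Run:
```python
from h import *
st(); T=tcp(); p,d=grab_frame("wrist"); cv2.imwrite("pics/w4.png",p); P=cloud("wrist",d,T); np.savez("/tmp/w4.npz",p=p,d=d,T=T)
H=cv2.cvtColor(p,cv2.COLOR_BGR2HSV).astype(int); h,s,v=H[...,0],H[...,1],H[...,2]
X,Y,Z=P[...,0],P[...,1],P[...,2]; b=(d>0)&(X>.33)&(X<.5)&(Y>.13)&(Y<.4)
Q=P[b&(h>20)&(h<34)&(s>150)&(Z>.045)&(Z<.06)]; print("head",rect(Q[:,:2]),np.median(Q[:,2]))
Q=P[b&(Z>.037)&(Z<.055)&(s<90)]; print("handle",rect(Q[:,:2]),np.percentile(Q[:,2],95))
print(move(T,down(-10,[.4055,.2446,.014])).round(3))
for c in("top","scene"):
    p,d=grab_frame(c); P=cloud(c,d); cv2.imwrite(f"pics/{c}4.png",p); np.savez(f"/tmp/{c}4.npz",p=p,d=d)
    H=cv2.cvtColor(p,cv2.COLOR_BGR2HSV).astype(int)
    a=np.radians(-6); xr=np.array([np.cos(a),np.sin(a),0]); yr=np.array([-np.sin(a),np.cos(a),0])
    D=P-np.array([.618,.0578,0]); rx,ry=D@xr,D@yr
    m=(H[...,1]<110)&(abs(ry)<.055)&(abs(rx)<.055)&(P[...,2]>.09)&(P[...,2]<.145)&(d>0)
    print(c,m.sum())
    if m.sum()>20: print("label mean",P[m].mean(0), "rx",np.percentile(rx[m],[3,97]).round(4),"ry",np.percentile(ry[m],[3,97]).round(4),"z",np.percentile(P[...,2][m],[3,97]).round(4))
```

```text
t 9.93 tcp [0.4057 0.2459 0.1996] rot [-2.402 -2.023  0.004] F [ 0.1 -0.4  0.6] gap 0.0878 gf 0.0 q [0.4  0.2  1.8  0.   1.14 0.57]
head (array([417.9, 317.8]), array([59.3, 64.1]), 80.2) 0.05219262708961747
handle (array([402.7, 235.5]), array([108.8,  34. ]), 79.5) 0.04954397622871837
[-1.06300e+00  4.83000e-01  1.85556e+02 -2.00000e-03  1.00000e-03
  4.00000e-03]
top 405
label mean [0.61591306 0.06050826 0.11833443] rx [-0.0229  0.0185] ry [-0.0343  0.0385] z [0.1022 0.1354]
scene 251
label mean [0.61531626 0.05991196 0.11862449] rx [-0.026   0.0182] ry [-0.0367  0.0382] z [0.1009 0.1337]
```

View pics/w4.png

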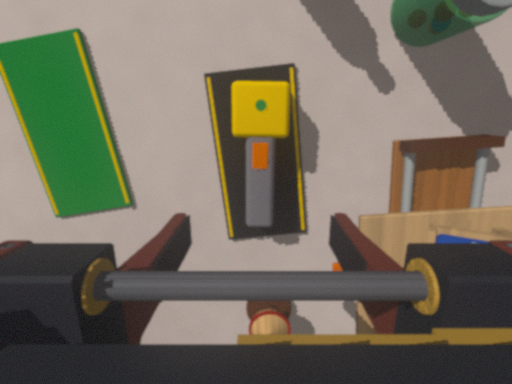

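The picture shows the scanner on the black mat (head (260,108), handle (260,180)), with the handle vertical and centred in line with the fingers. Green is the decoy. I descend and grip.

Emit:
arm_command([
  [-1,0,60,0,0,0],
  [-1,0,115,0,0,0],
  [-1,0,150,0,0,0],
  [-1,0,172,0,0,0],
  [-1,0,185,0,0,0],
  [-1,0,185,0,0,0],
  [-1,0,185,0,0,0],
])

```text
time_s: 10.95
ee_pos: [0.4077, 0.2448, 0.0164]
tool_rot: [2.405, 2.02, 0.002]
wrist_force: [-0.6, 0.1, 0.1]
finger_gap: 0.0879
grasp_force: 0.0
```

Emit:
arm_command([
  [0,0,0,0,0,0],
  [0,0,0,0,0,0],
  [0,0,0,0,0,0],
  [0,0,0,0,0,0],
  [0,0,0,0,0,0],
  [0,0,0,0,0,0],
  [0,0,0,0,0,0],
  [0,0,0,0,0,0],
], gripper=0.25)

```text
time_s: 11.95
ee_pos: [0.4065, 0.2446, 0.0156]
tool_rot: [-2.406, -2.02, 0.001]
wrist_force: [-1.9, -0.1, 2.4]
finger_gap: 0.0336
grasp_force: 30.0
```

Run:
```python
from h import *
st()
```

```text
t 11.95 tcp [0.4065 0.2446 0.0156] rot [-2.406e+00 -2.020e+00  1.000e-03] F [-1.9 -0.1  2.4] gap 0.0336 gf 30.0 q [0.4  0.49 1.98 0.   0.67 0.57]
```

```bash
cat >> h.py <<'E'
a_=np.radians(-6); xr=np.array([np.cos(a_),np.sin(a_),0]); yr=np.array([-np.sin(a_),np.cos(a_),0])
n=-np.sin(np.radians(35))*xr+np.cos(np.radians(35))*np.array([0,0,1]); L=np.array([.6156,.0602,.1185]); W=np.array([.074,0,.0096])
def scan(dist,w=W,L=L):
    T=np.eye(4); T[:3,:3]=np.stack([yr,np.cross(-n,yr),-n],1); T[:3,3]=L+dist*n-T[:3,:3]@w; return T
E
python3 - <<'E'
from h import *
T=tcp(); U=T.copy(); U[2,3]+=.16
for k in(.16,.06): print(scan(k)[:3,3].round(3),move(T,scan(k)).round(3),move(U,scan(k)).round(3),move(scan(.16),scan(k)).round(3))
E
```

```text
[ 0.511 -0.003  0.257] [-2.26028e+02  1.45791e+02 -2.41804e+02 -6.11000e-01  2.20000e-02
 -6.70000e-02] [-2.25960e+02  1.45904e+02 -8.18040e+01 -6.11000e-01  2.20000e-02
 -6.70000e-02] [ 0.  0.  0.  0. -0.  0.]
[ 0.568 -0.009  0.176] [-2.22022e+02  2.03069e+02 -1.59931e+02 -6.11000e-01  2.20000e-02
 -6.70000e-02] [-2.21954e+02  2.03181e+02  6.90000e-02 -6.11000e-01  2.20000e-02
 -6.70000e-02] [  0.   0. 100.   0.  -0.   0.]
```

Emit:
arm_command([
  [0,0,-15,0,0,0],
  [0,0,-45,0,0,0],
  [0,0,-85,0,0,0],
  [0,0,-125,0,0,0],
  [0,0,-150,0,0,0],
  [0,0,-160,0,0,0],
  [0,0,-160,0,0,0],
  [0,0,-160,0,0,0],
])

```text
time_s: 12.95
ee_pos: [0.4061, 0.2443, 0.1744]
tool_rot: [-2.406, -2.02, 0.004]
wrist_force: [-1.2, -0.7, -2.0]
finger_gap: 0.0336
grasp_force: 30.0
```

Run:
```python
from h import *
st(); T=tcp(); p,d=grab_frame("wrist"); cv2.imwrite("pics/w5.png",p); P=cloud("wrist",d,T)
H=cv2.cvtColor(p,cv2.COLOR_BGR2HSV).astype(int); h,s,v=H[...,0],H[...,1],H[...,2]
Q=P[(d>0)&(d<.3)&(h>20)&(h<34)&(s>150)&(P[...,2]>.12)]; Q=(Q-T[:3,3])@T[:3,:3]
top=Q[np.abs(Q[:,2]-np.median(Q[:,2]))<.006]; print("head top in tool",rect(top[:,:2]),np.median(top[:,2]))
A=np.c_[top[:,:2],np.ones(len(top))]; print("tilt slopes",np.linalg.lstsq(A,top[:,2],rcond=None)[0].round(3))
for k in(.16,.06): print(move(T,scan(k)).round(3))
```

```text
t 12.95 tcp [0.4061 0.2443 0.1744] rot [-2.406 -2.02   0.004] F [-1.2 -0.7 -2. ] gap 0.0336 gf 30.0 q [ 0.4   0.23  1.83 -0.    1.08  0.57]
head top in tool (array([74.1, -0.4]), array([62.6, 58.8]), 90.0) -0.03667942034067887
tilt slopes [ 0.004 -0.001 -0.037]
[-2.25695e+02  1.46169e+02 -8.29710e+01 -6.13000e-01  2.20000e-02
 -6.70000e-02]
[-2.21612e+02  2.03549e+02 -1.17300e+00 -6.13000e-01  2.20000e-02
 -6.70000e-02]
```

Emit:
arm_command([
  [-20,12,-25,-0.05,0.002,-0.006],
  [-55,35,-50,-0.15,0.005,-0.016],
  [-95,60,-70,-0.26,0.009,-0.028],
  [-135,86,-83,-0.37,0.013,-0.04],
  [-175,112,-83,-0.48,0.017,-0.052],
  [-205,132,-83,-0.56,0.02,-0.062],
  [-226,146,-83,-0.612,0.022,-0.067],
  [-226,146,-83,-0.612,0.022,-0.067],
  [-226,146,-83,-0.612,0.022,-0.067],
])

```text
time_s: 14.12
ee_pos: [0.511, -0.003, 0.2579]
tool_rot: [1.958, 1.762, 0.556]
wrist_force: [-0.3, -0.6, -1.1]
finger_gap: 0.034
grasp_force: 30.0
```

Run:
```python
from h import *
st(); T=tcp()
for k in(.16,.06): print(move(T,scan(k)).round(3))
p,d=grab_frame("scene"); cv2.imwrite("pics/s5.png",p)
```

```text
t 14.12 tcp [ 0.511  -0.003   0.2579] rot [1.958 1.762 0.556] F [-0.3 -0.6 -1.1] gap 0.034 gf 30.0 q [-0.17 -0.07  2.14  0.08  0.47 -0.13]
[-0.257 -0.11   0.447 -0.001 -0.001 -0.001]
[-3.22000e-01  3.00000e-03  1.00447e+02 -1.00000e-03 -1.00000e-03
 -1.00000e-03]
```

View pics/s5.png

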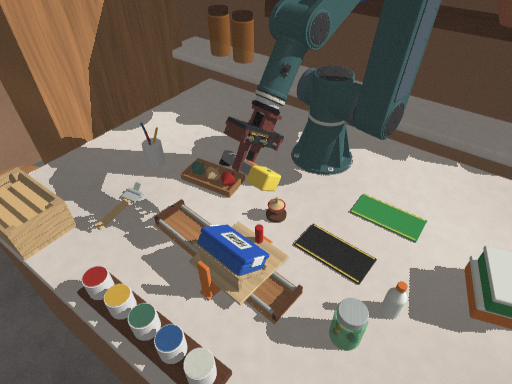

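The scene view shows the held scanner (head (264,178)) facing the lunch box (232,248); the carrier is at the station. I approach along the normal.

Emit:
arm_command([
  [0,0,25,0,0,0],
  [0,0,55,0,0,0],
  [0,0,80,0,0,0],
  [0,0,93,0,0,0],
  [0,0,100,0,0,0],
  [0,0,100,0,0,0],
  [0,0,100,0,0,0],
])

```text
time_s: 15.05
ee_pos: [0.5687, -0.009, 0.1775]
tool_rot: [1.955, 1.761, 0.558]
wrist_force: [-0.2, -0.2, -1.4]
finger_gap: 0.0335
grasp_force: 30.0
```

Run:
```python
from h import *
st(); T=tcp(); print(move(T,scan(.06)).round(4))
w=T[:3,:3]@W+T[:3,3]; D=w-L; print("dist n",D@n,"yr",D@yr,"slope",D@np.cross(yr,n), "angle",np.degrees(np.arccos(-T[:3,2]@n)))
p,d=grab_frame("scene"); P=cloud("scene",d)
H=cv2.cvtColor(p,cv2.COLOR_BGR2HSV).astype(int); h,s,v=H[...,0],H[...,1],H[...,2]
Q=P[(d>0)&(h>20)&(h<34)&(s>150)&(P[...,2]>.14)]; q=(Q-T[:3,3])@T[:3,:3]; print("yellow in tool",len(q),np.percentile(q,2,0),np.percentile(q,98,0))
```

```text
t 15.05 tcp [ 0.5687 -0.009   0.1775] rot [1.955 1.761 0.558] F [-0.2 -0.2 -1.4] gap 0.0335 gf 30.0 q [-0.16  0.17  2.15  0.16  0.21 -0.2 ]
[-2.8220e-01 -1.5940e+00  1.3336e+00  2.2000e-03 -7.0000e-04 -1.0000e-04]
dist n 0.06139170086683579 yr 0.0002881525963752572 slope 0.0016169029055761105 angle 0.1320686860036131
yellow in tool 544 [ 0.0509789  -0.02211145 -0.03615195] [0.10638683 0.03314681 0.00343213]
```

Emit:
arm_command([
  [0,0,0,0,0,0],
  [0,0,0,0,0,0],
  [0,0,0,0,0,0],
  [0,0,0,0,0,0],
  [0,0,0,0,0,0],
  [0,0,0,0,0,0],
  [0,0,0,0,0,0],
  [0,0,0,0,0,0],
  [0,0,0,0,0,0],
  [0,0,0,0,0,0],
])

```text
time_s: 16.35
ee_pos: [0.5687, -0.0091, 0.1769]
tool_rot: [1.956, 1.761, 0.557]
wrist_force: [0.1, -0.3, -1.1]
finger_gap: 0.0341
grasp_force: 30.0
```

Emit:
arm_command([
  [0,0,0,0,0,0],
  [0,0,0,0,0,0],
  [0,0,0,0,0,0],
  [0,0,0,0,0,0],
  [0,0,0,0,0,0],
  [0,0,0,0,0,0],
])

```text
time_s: 17.1
ee_pos: [0.5687, -0.0091, 0.1769]
tool_rot: [1.956, 1.761, 0.557]
wrist_force: [-0.5, -0.2, -1.3]
finger_gap: 0.0338
grasp_force: 30.0
```

Emit:
arm_command([
  [0,0,-15,0,0,0],
  [0,0,-45,0,0,0],
  [0,0,-75,0,0,0],
  [0,0,-93,0,0,0],
  [0,0,-100,0,0,0],
  [0,0,-100,0,0,0],
])

```text
time_s: 17.85
ee_pos: [0.5114, -0.0032, 0.2594]
tool_rot: [1.955, 1.76, 0.558]
wrist_force: [0.1, 0.1, -1.6]
finger_gap: 0.0336
grasp_force: 30.0
```

Run:
```python
from h import *
st(); T=tcp(); 
c=np.array([.4057,.2572]); a=np.radians(86.3); g=c-np.array([np.cos(a),np.sin(a)])*.019
for z in(.175,.0160): print(g.round(4),move(T,down(-3.7,[*g,z])).round(3))
```

```text
t 17.85 tcp [ 0.5114 -0.0032  0.2594] rot [1.955 1.76  0.558] F [ 0.1  0.1 -1.6] gap 0.0336 gf 30.0 q [-0.17 -0.07  2.14  0.09  0.46 -0.13]
[0.4045 0.2382] [ 2.28893e+02 -1.56228e+02 -6.69600e+00  6.13000e-01  1.20000e-02
 -3.90000e-02]
[0.4045 0.2382] [ 2.28813e+02 -2.47768e+02  1.23310e+02  6.13000e-01  1.20000e-02
 -3.90000e-02]
```

Emit:
arm_command([
  [20,-14,-10,0.05,0.001,-0.003],
  [55,-37,-15,0.15,0.003,-0.01],
  [95,-65,-15,0.26,0.005,-0.017],
  [135,-92,-10,0.37,0.007,-0.024],
  [175,-119,-7,0.48,0.009,-0.031],
  [208,-142,-7,0.56,0.011,-0.036],
  [229,-156,-7,0.613,0.012,-0.039],
  [229,-156,-7,0.613,0.012,-0.039],
  [229,-156,-7,0.613,0.012,-0.039],
])

```text
time_s: 18.98
ee_pos: [0.4046, 0.2379, 0.1744]
tool_rot: [-2.292, -2.149, 0.001]
wrist_force: [0.2, -0.1, -1.6]
finger_gap: 0.0339
grasp_force: 30.0
```

Run:
```python
from h import *
st(); T=tcp(); print(T[:3,:3].round(3)); print(move(T,down(-3.7,[.4045,.2382,.016])).round(3))
p,d=grab_frame("wrist"); cv2.imwrite("pics/w6.png",p); P=cloud("wrist",d,T)
H=cv2.cvtColor(p,cv2.COLOR_BGR2HSV).astype(int); h,s,v=H[...,0],H[...,1],H[...,2]
Q=P[(d>0)&(h>20)&(h<34)&(s>150)&(P[...,2]>.12)]; Q=(Q-T[:3,3])@T[:3,:3]
top=Q[np.abs(Q[:,2]-np.median(Q[:,2]))<.006]; print("head top in tool",rect(top[:,:2]),np.median(top[:,2]))
```

```text
t 18.98 tcp [0.4046 0.2379 0.1744] rot [-2.292e+00 -2.149e+00  1.000e-03] F [ 0.2 -0.1 -1.6] gap 0.0339 gf 30.0 q [ 0.38  0.23  1.84 -0.    1.07  0.45]
[[ 0.064  0.998 -0.001]
 [ 0.998 -0.064 -0.   ]
 [-0.    -0.001 -1.   ]]
[ 3.85000e-01 -4.60000e-02  1.58449e+02 -1.00000e-03  0.00000e+00
  0.00000e+00]
head top in tool (array([74. , -0.6]), array([62.4, 58.7]), 89.9) -0.03668455440408311
```

View pics/w6.png

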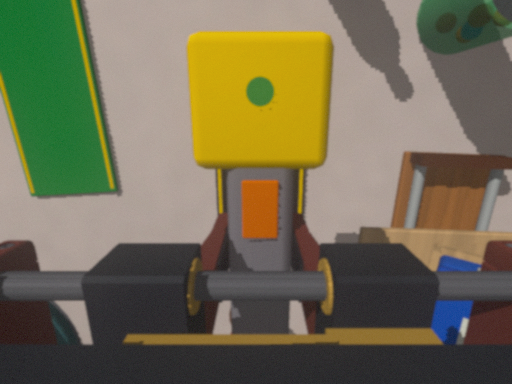

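The held scanner is parallel to the black mat's yellow lines (cols 220 and 302) and centred between them. I lower it slowly.

Emit:
arm_command([
  [0,0,30,0,0,0],
  [0,0,75,0,0,0],
  [0,0,115,0,0,0],
  [0,0,138,0,0,0],
  [0,0,148,0,0,0],
  [0,0,152,0,0,0],
  [0,0,154,0,0,0],
  [0,0,156,0,0,0],
  [0,0,156,0,0,0],
  [0,0,156,0,0,0],
])

```text
time_s: 20.27
ee_pos: [0.4046, 0.2386, 0.0192]
tool_rot: [-2.291, -2.148, -0.0]
wrist_force: [-0.7, -0.4, -1.8]
finger_gap: 0.0341
grasp_force: 30.0
```

Emit:
arm_command([
  [0,0,1,0,0,0],
  [0,0,2,0,0,0],
  [0,0,2,0,0,0],
])

```text
time_s: 20.65
ee_pos: [0.4043, 0.2384, 0.0168]
tool_rot: [-2.291, -2.148, 0.001]
wrist_force: [-0.2, -0.1, -1.2]
finger_gap: 0.0338
grasp_force: 30.0
```

Emit:
arm_command([
  [0,0,0.5,0,0,0],
  [0,0,1,0,0,0],
  [0,0,1,0,0,0],
])

```text
time_s: 21.02
ee_pos: [0.4044, 0.2384, 0.0159]
tool_rot: [-2.291, -2.148, 0.001]
wrist_force: [0.0, 0.4, -1.4]
finger_gap: 0.0334
grasp_force: 30.0
```

Emit:
arm_command([
  [0,0,0.5,0,0,0],
  [0,0,0.5,0,0,0],
  [0,0,0.5,0,0,0],
])

```text
time_s: 21.4
ee_pos: [0.4044, 0.2385, 0.0156]
tool_rot: [-2.291, -2.148, 0.0]
wrist_force: [-0.6, -0.0, 4.1]
finger_gap: 0.0342
grasp_force: 30.0
```

Contact (+4 N), so I release. A partial opening first, then I rise straight up.

Emit:
arm_command([
  [0,0,0,0,0,0],
  [0,0,0,0,0,0],
  [0,0,0,0,0,0],
  [0,0,0,0,0,0],
  [0,0,-20,0,0,0],
  [0,0,-60,0,0,0],
  [0,0,-115,0,0,0],
  [0,0,-170,0,0,0],
  [0,0,-200,0,0,0],
  [0,0,-200,0,0,0],
], gripper=0.9)

```text
time_s: 22.65
ee_pos: [0.4062, 0.2391, 0.2178]
tool_rot: [2.291, 2.148, 0.008]
wrist_force: [-0.3, 0.1, -1.0]
finger_gap: 0.079
grasp_force: 0.0
```

Run:
```python
from h import *
st(); T=tcp(); p,d=grab_frame("wrist"); cv2.imwrite("pics/w7.png",p)
p,d=grab_frame("scene"); cv2.imwrite("pics/s7.png",p); P=cloud("scene",d)
H=cv2.cvtColor(p,cv2.COLOR_BGR2HSV).astype(int); h,s,v=H[...,0],H[...,1],H[...,2]; X,Y,Z=P[...,0],P[...,1],P[...,2]
m=((h<6)|(h>174))&(s>150)&(X>.45)&(X<.6)&(abs(Y-.07)<.05)&(Z>.03)&(d>0); print("knob",np.median(P[m],0))
a=cv2.imread("pics/w7.png"); cv2.imwrite("pics/f.png",cv2.resize(np.hstack([a,p]),(800,300)))
```

```text
t 22.65 tcp [0.4062 0.2391 0.2178] rot [2.291 2.148 0.008] F [-0.3  0.1 -1. ] gap 0.079 gf 0.0 q [0.38 0.17 1.79 0.   1.17 0.45]
knob [0.53257524 0.074857   0.077068  ]
```

View pics/f.png

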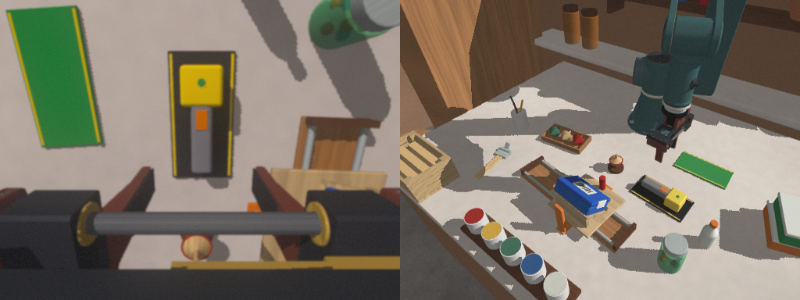

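The scanner lies centred and lengthwise on the black mat (left half, (201,115)), and the carrier is still at the station (right half, (580,195)). I hand in.

```bash
python3 -c "
from workcell import manip
print(manip.hand_in())"
```

```text
the job is handed in; nothing more can be done
None
```

The job is done and handed in: the carrier is in the station's detent, the label was scanned from about 6 cm for over 1.5 s without touching the box, and the scanner lies window down, centred lengthwise on its black mat.

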